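Spring the graphite roller into the pipe rest

ROBOT

A 6-joint arm with a two-finger parallel gripper is mounted at the origin on a cart in front of the work surface, level with it; the furniture and walls round the work are solid. World frame = base frame: x ahead of the robot, y to its left, z up, the work surface at z = 0. Lengths are in mm, angles in rad, forces in N, time in s.
With the tool pointing down it reaches from about 300 to 775 mm from the base axis. Payload 14.6 kg.
Tool frame: the origin (TCP) lies midway between the tips of the shut fingers; the grasp point (between the pads) lies 19 mm behind it; z points along the fingers, y is the line along which they close (so a half turn about z gives the same grasp; the last joint's range is limited). The gripper opens to 94 mm and grips with 3 to 60 N. Pads are 16 mm wide; open, the fingers measure 119 mm over their backs; the gripper's body (75 mm by 177 mm) begins 78 mm behind the grasp point.
Start: joints at [-1.283, 0.3, 1.521, -0, 1.321, -0.067], TCP at [191.064, -515.736, 205.446] pointing down, gripper open.
Joint ranges: [-3.03, 3.03], [-0.79, 2.21], [0.23, 2.52], [-1.04, 4.18], [0, 3.07], [-2.55, 2.55]. Speed limits (rad/s): [2.22, 2.22, 2.57, 3.14, 3.14, 3.14].

INTERFACE

Orientations are given as [roll, pitch, yaw] about the fixed x, y, z axes, in that order (R = Rz(yaw) Ry(pitch) Rx(roll)).
In Python, from cell import manip gives the robot as it stands.
- The arm moves only by the shell command python3 -m creep 'ROWS' [OPENING] [FORCE]. ROWS is text: rows parted by semicolons, each of 6 numbers parted by spaces: the shift along the tool's x, y, z normalised to -1 to 1, where 1 is 4 cm, then the turn, a rotation vector about the tool's x, y, z normalised to -1 to 1, where 1 is pi rad. In form: dx dy dz ax ay az; .... A call has 1 to 20 rows; each row shifts and turns the commanded pose from where the row before left it, along the tool's axes as they then stand; what a row does not reach is not made up. A row lasts 1/8 s, in which the tool goes at most 62.5 mm and 10.7 degrees, less where a joint would pass 70% of its speed; a pose out of reach is approached as far as the arm can. A call with a number of a shift or a turn outside -1 to 1 is refused whole. A call with a gripper value outside its range is refused whole. OPENING is the closure, from 0 (fully open) to 1 (shut), set as the call begins (- or left out, the last holds). The fingers move at their own pace and stop on an object; FORCE is the grip in N (left out, the last holds). Time passes only in rows, so rows that do not move let the fingers close. It gives the time, the measured TCP pose, the force, the opening and the grip force at its end, in the units of the state.
- manip.read_state(): the state, without advancing time (a new reading comes with each control period).
- manip.camera(name): name is "scene" or "top" or "wrist"; returns a dict with "color" (384x512x3 uint8, red, green, blue), "range_z" (384x512 float32, mm along the optical axis (not along the pixel's ray), 0 where there is no reading), "camera_matrix" (3x3 intrinsics, pixels), "k1" (the pictures are not rectified: a ray, as slopes to the right and down, at radius r is drawn at 1 + k1 r^2 times it, then the intrinsics apply), "T" (4x4, takes a point from camera to world coordinates). Camera axes: x right, y down, z forward; pixel columns grow to the right and rows downward; lengths in mm; the calibration is good to about 2 mm. A picture is of the moment at which its call begins.
- manip.sign_off(): hands the job in; it is judged then, once.
The state is a dict: "clock": time; "joints": joint angles; "qd": joint speeds; "effort": joint torques, N m; "eef_pos": TCP position; "eef_rot": TCP orientation; "wrist_force": force on the tool from outside, world axes, zero at the start; "moment": the same for the moment, N m; "finger_gap": finger opening in mm; "finger_force": force on a finger pad.
Only numpy, scipy, OpenCV 4.12 (cv2) and the standard library are available. Lean on these libraries where they do the work, as an engineer would, in place of code of your own. Each camera call takes 0.05 s, during which the arm holds its last target. There are 200 camera calls.

TASK

Fit the black graphite roller with the red tabs into the blue-cheeked pipe rest: pinch its two red tabs together from above so that both end pins draw in, lift it clear of the table, lower it between the cheeks until its foot sits on the bed, and let go so that both pins spring out into the cheeks' pockets.

Things in the scene. Friction and masses are not known exactly. Their poses are not given: they have to be found in the camera images.
- graphite_roller: Unit with black roller and two upright RED tabs (the twin with tan roller, yellow tabs is not wanted). Foot 44 (x) x 80 (y) mm; origin: centre of its underside, z up. Pins lie along y, 9 mm thick, 20 mm up, tips 114 mm apart free, 86 pinched. Tabs 22 mm wide (x), 14 to 82 mm up, outer faces at y +-31 mm free, +-17 pinched fully (8.5 N). Mass 0.2 kg; ends alike, either way round fits.
- roller_rest: Pipe rest fixed to the table, origin: centre of its underside, z up. Grey bed 76 (x) x 126 (y) mm, top 10 mm up; two blue cheeks, 60 mm wide (x), tops 49 mm up, inner faces 96 mm apart along y, bevelled mouth 106. In the middle of each face a blind pocket 26 wide (x), 20 to 40 mm up, 7 deep: level with the pins when the unit's foot is on the bed, centred, its y along the rest's y.
- graphite_roller_left (a joint): How far the tab and pin at the unit's +y end are pressed in, m: 0 free (spring 3.5 N), 0.014 fully in (8.5 N, firm stop), about 0.002 when home in a pocket.
- graphite_roller_right (a joint): The same for the pin and tab at the unit's -y end.

How it is judged:
By the outcome, as a careful person would: the job done as asked, in the order asked, and still so for the second after the job is handed in, with the robot touching nothing.
It also fails if it takes over 37 s, if anything falls off the work surface, if the arm or the gripper's body presses on something with over 40 N, if the wrist force passes 120 N, or if a joint passes its speed limit or range.

## Working session

There is one attempt and no reset: what is moved stays moved. The work goes in short steps, Python scripts to look and compute and a shell command to move; the robot and the scene stay as the last step left them, time stands still between calls to the robot, and variables do not carry over. Pictures are saved under pics/ and viewed, at most 10 in all, crops included, and the job is handed in when it is done.

```bash
mkdir -p pics; ls; cat > h.py <<'E'
import numpy as np, cv2
from cell import manip
def grab(n):
    c=manip.camera(n); np.savez('pics/%s.npz'%n,**c); return c
def world(c,u,v,z=None):
    K=np.array(c['camera_matrix'],float);T=np.array(c['T'])
    p=(np.array([u,v],float)-K[:2,2])/[K[0,0],K[1,1]]
    q=p.copy()
    for _ in range(20): q=p/(1+c['k1']*(q@q))
    d=T[:3,:3]@np.array([q[0],q[1],1.]); o=T[:3,3]
    if z is None: return o+d*c['range_z'][int(round(v)),int(round(u))]
    return o+d*(z-o[2])/d[2]
def cloud(c):
    K=np.array(c['camera_matrix'],float);T=np.array(c['T'])
    h,w=c['range_z'].shape;u,v=np.meshgrid(np.arange(w),np.arange(h))
    p=np.stack([(u-K[0,2])/K[0,0],(v-K[1,2])/K[1,1]],-1);q=p.copy()
    for _ in range(20): q=p/(1+c['k1']*(q**2).sum(-1,keepdims=True))
    P=np.concatenate([q,np.ones((h,w,1))],-1)*c['range_z'][...,None]
    return P@T[:3,:3].T+T[:3,3]
E
python3 - <<'E'
from h import *
a=grab('top');b=grab('scene')
cv2.imwrite('pics/a.png',cv2.cvtColor(np.vstack([a['color']]),cv2.COLOR_RGB2BGR))
cv2.imwrite('pics/b.png',cv2.cvtColor(b['color'],cv2.COLOR_RGB2BGR))
s=manip.read_state();print(s)
for c in(a,b):print(c['T'],c['camera_matrix'],c['k1'])
E
```

```text
pics
{'clock': 0.1, 'joints': array([-1.28261926e+00,  3.00391366e-01,  1.52152169e+00,  2.04254729e-05,
        1.32069698e+00, -6.65828912e-02]), 'qd': array([ 0.00012825, -0.00083411, -0.00059628, -0.00023213,  0.00110213,
       -0.00018299]), 'effort': array([ 3.18633749e-03, -5.32642508e+01, -3.53284121e+01,  7.10403803e-02,
        2.35024269e-02, -4.20658921e-05]), 'eef_pos': array([ 190.99486849, -515.52081855,  204.9551893 ]), 'eef_rot': array([-3.14057884e+00, -8.74311263e-05,  3.54754852e-01]), 'wrist_force': array([ 0.08324445,  0.49082631, -0.36243166]), 'moment': array([0.02376808, 0.05519554, 0.01941622]), 'finger_force': 0.0, 'finger_gap': 93.98497513699904}
[[-1.36566877e-03 -9.98560315e-01  5.36230493e-02  4.68500826e+02]
 [-9.99884237e-01  2.17615886e-03  1.50591063e-02  2.93732660e+02]
 [-1.51541183e-02 -5.35962760e-02 -9.98447691e-01  8.75817049e+02]
 [ 0.00000000e+00  0.00000000e+00  0.00000000e+00  1.00000000e+00]] [[450.6563444    0.         253.02985076]
 [  0.         450.6563444  189.16202607]
 [  0.           0.           1.        ]] 0.05380971870566941
[[-4.18151656e-01 -5.68385999e-01  7.08580658e-01 -8.07998708e+01]
 [-9.08273158e-01  2.73421718e-01 -3.16670863e-01  5.62938003e+02]
 [-1.37500564e-02 -7.76001237e-01 -6.30581490e-01  5.80860440e+02]
 [ 0.00000000e+00  0.00000000e+00  0.00000000e+00  1.00000000e+00]] [[366.98061366   0.         248.22822808]
 [  0.         366.98061366 187.62432975]
 [  0.           0.           1.        ]] 0.017664340165731467
```

View pics/a.png

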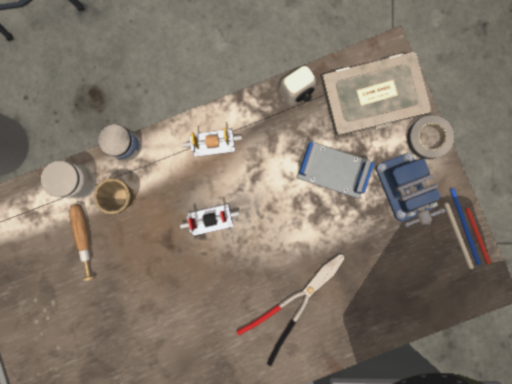

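View pics/b.png

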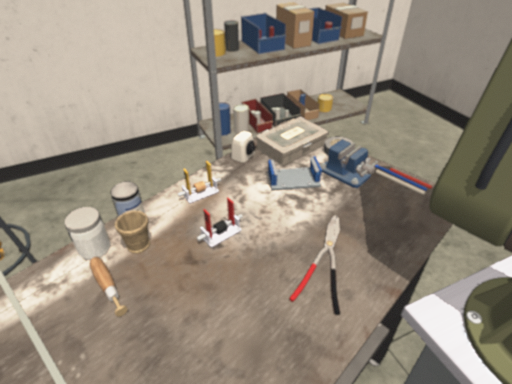

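The top view shows the graphite roller at about (211,219), with red tabs at (193,222) and (229,214). The rest is at (336,168), with cheeks at (306,158) and (365,178). The vise at (410,187) is close to the rest's right cheek. The scene view agrees.

```bash
cat > m.py <<'E'
from h import *
def load(n): return dict(np.load('pics/%s.npz'%n))
for n in('top','scene'):
    c=load(n);P=cloud(c);hsv=cv2.cvtColor(c['color'],cv2.COLOR_RGB2HSV);H,S,V=[hsv[...,i].astype(int) for i in range(3)]
    Z=P[...,2]
    red=((H<8)|(H>172))&(S>130)&(V>50)
    blue=(H>100)&(H<125)&(S>110)&(V>50)
    for nm,m in(('red',red),('blue',blue)):
        k,l,st,ce=cv2.connectedComponentsWithStats(m.astype(np.uint8))
        for i in range(1,k):
            if st[i,4]<12: continue
            Q=P[l==i]
            if Q[:,2].max()>150 or Q[:,0].mean()>800: continue
            print(n,nm,st[i],ce[i].round(1),Q.mean(0).round(1),'min',Q.min(0).round(0),'max',Q.max(0).round(0), 'top',Q[Q[:,2]>Q[:,2].max()-8].mean(0).round(1))
c=load('top')
for u,v in((338,180),(338,160),(320,168),(350,175),(260,180),(200,231),(213,231)): print(u,v,world(c,u,v))
E
python3 m.py
python3 - <<'E'
from h import *
c=dict(np.load('pics/top.npz'))
i=c['color'][130:245,170:450]
cv2.imwrite('pics/c.png',cv2.resize(cv2.cvtColor(i,cv2.COLOR_RGB2BGR),None,fx=2.85,fy=2.85,interpolation=cv2.INTER_CUBIC))
E
```

```text
top red [466 208  25  56 291] [477.6 235.4] [ 427.3 -115.8    6.2] min [ 376. -139.   -3.] max [479. -95.  11.] top [ 427.1 -115.5    6.8]
top red [221 212   4   9  24] [222.5 216. ] [463.9 359.7  79. ] min [457. 357.  71.] max [471. 362.  83.] top [464. 360.  80.]
top red [189 219   6  10  48] [191.5 223.1] [451.2 417.   62.2] min [443. 415.  28.] max [459. 419.  83.] top [450.4 417.2  80.2]
top blue [362 163  12  29  70] [367.6 176.4] [535.8  96.8  48.6] min [509.  86.  46.] max [560. 107.  53.] top [535.8  96.8  48.6]
top blue [357 170   5  13  16] [359.5 175.6] [539.9 104.9  19.3] min [528. 102.  17.] max [550. 110.  23.] top [539.9 104.9  19.3]
scene red [390 168  42  20 126] [411.2 178. ] [ 422.  -113.7    6. ] min [ 373. -133.    1.] max [478. -93.   9.] top [ 422.  -113.7    6. ]
scene red [290 264  26  37 230] [302.8 282.6] [262.4 301.    9.3] min [239. 258.   3.] max [293. 339.  12.] top [262.5 300.9   9.3]
scene blue [269 161   7  24  87] [271.7 174.2] [555.  214.9  35.2] min [539. 203.  14.] max [590. 221.  50.] top [563.9 213.   46.8]
scene blue [311 163  11  18  72] [315.6 173.1] [519.2 109.9  28.4] min [504. 100.  15.] max [551. 118.  49.] top [514.5 105.1  47.7]
338 180 [532.23380713 143.85459883  10.02715796]
338 160 [570.90037831 143.22852028   8.76711073]
320 168 [555.7310711  177.62448422   7.27029954]
350 175 [541.95852944 120.47003075   7.82092041]
260 180 [533.3254159  293.33840735   0.76338468]
200 231 [434.74337202 409.22776445   4.55772383]
213 231 [434.44550974 384.83016199  -1.95710546]
```

View pics/c.png

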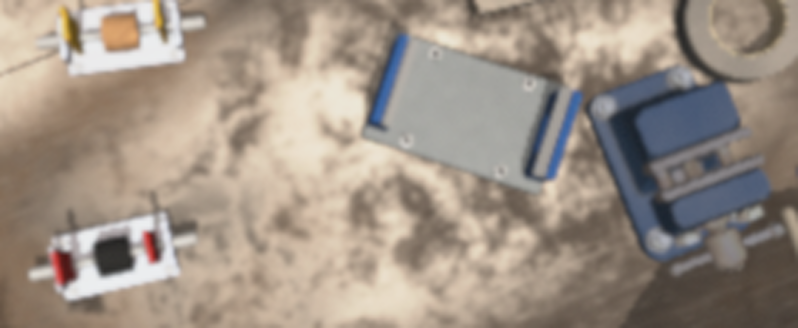

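```bash
python3 - <<'E'
from h import *
c=dict(np.load('pics/top.npz'))
f=lambda x,y,z: world(c,170+(x+.5)/2.85-.5,130+(y+.5)/2.85-.5,z)
S=[f(x,y,10) for x,y in((436,54),(530,83),(501,171),(406,141))];print(np.round(S,1),np.mean(S,0))
C=[f(x,y,49) for x,y in((406,36),(373,122),(580,93),(551,179))];print('cheek tops',np.round(C,1),np.mean(C,0))
for a,b in((S[1],S[0]),(S[2],S[3])): print(np.degrees(np.arctan2(-(b-a)[0],(b-a)[1])))
F=[f(x,y,10) for x,y in((68,299),(182,275),(169,212),(50,236))];print('foot',np.round(F,1),np.mean(F,0))
P=cloud(c);r=P[120:215,375:445];print('vise max z',np.percentile(r[...,2],[90,99]))
p=manip.read_state();print(p['eef_pos'],p['eef_rot'])
E
```

```text
[[592.9 172.6  10. ]
 [572.9 109.8  10. ]
 [513.6 129.9  10. ]
 [534.  193.2  10. ]] [553.36221232 151.37140944  10.        ]
cheek tops [[599.1 197.2  49. ]
 [543.4 218.9  49. ]
 [561.6  86.4  49. ]
 [506.4 105.6  49. ]] [552.62082627 152.00927673  49.        ]
-17.646842344413557
-17.83366160625981
foot [[428.1 420.8  10. ]
 [444.1 344.2  10. ]
 [486.4 353.1  10. ]
 [470.4 433.3  10. ]] [457.2647365  387.85824819  10.        ]
vise max z [75.44774523 78.14733586]
[ 190.99486849 -515.52081855  204.9551893 ] [-3.14057884e+00 -8.74311263e-05  3.54754852e-01]
```

```bash
python3 -m creep '.714 -.625 0 0 0 0;.714 -.625 0 0 0 0;.714 -.625 0 0 0 0;.714 -.625 0 0 0 0;.714 -.625 0 0 0 0;.714 -.625 0 0 0 0;.714 -.625 0 0 0 0;.714 -.625 0 0 0 0;.714 -.625 0 0 0 0;.714 -.625 0 0 0 0;.714 -.625 0 0 0 0;.714 -.625 0 0 0 0;.714 -.625 0 0 0 0;.714 -.625 0 0 0 0;.714 -.625 0 0 0 0;.714 -.625 0 0 0 0;.714 -.625 0 0 0 0;.714 -.625 0 0 0 0;.714 -.625 0 0 0 0;.714 -.625 0 0 0 0' 0 20
python3 - <<'E'
from h import *
w=grab('wrist');print(w['T'],w['camera_matrix'],w['k1'],manip.read_state()['joints'])
cv2.imwrite('pics/w1.png',cv2.cvtColor(w['color'],cv2.COLOR_RGB2BGR))
E
```

```text
clock: 2.6
eef_pos: [553.3, 152.7, 205.1]
eef_rot: [-3.142, 0.001, 0.355]
wrist_force: [0.9, -1.4, 0.5]
finger_gap: 94.0
finger_force: 0.0
[[ 3.48002199e-01 -9.08045839e-01 -2.33124911e-01  6.20822611e+02]
 [-9.37493700e-01 -3.37024022e-01 -8.67200700e-02  1.77765585e+02]
 [ 1.77103654e-04  2.48731911e-01 -9.68572354e-01  3.84322588e+02]
 [ 0.00000000e+00  0.00000000e+00  0.00000000e+00  1.00000000e+00]] [[316.95596568   0.         255.55774327]
 [  0.         316.95596568 185.92329101]
 [  0.           0.           1.        ]] -0.026424258650316185 [2.09972075e-01 3.58325718e-01 1.44532499e+00 8.12188932e-04
 1.33822431e+00 1.42413253e+00]
```

View pics/w1.png

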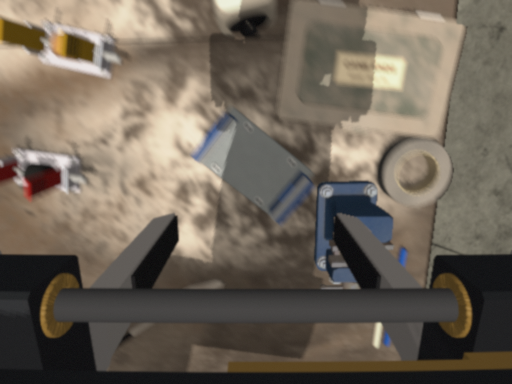

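```bash
cat > rest.py <<'E'
from h import *
import sys
c=dict(np.load('pics/wrist.npz'));P=cloud(c);Z=P[...,2]
hsv=cv2.cvtColor(c['color'],cv2.COLOR_RGB2HSV).astype(int)
R=(np.hypot(P[...,0]-553,P[...,1]-152)<85)
for nm,m in(('tops',R&(Z>44)&(Z<54)),('bed',R&(Z>7)&(Z<14))):
    k,l,st,ce=cv2.connectedComponentsWithStats(m.astype(np.uint8))
    for i in range(1,k):
        if st[i,4]>30: print(nm,st[i],P[l==i].mean(0).round(1),cv2.minAreaRect(P[l==i][:,:2].astype(np.float32)))
    q=P[m][:,:2].astype(np.float32);print(nm,'all',cv2.minAreaRect(q))
E
python3 rest.py
python3 -m creep '0 0 0 0 0 .0385;-.03 -.795 .1 0 0 0;-.03 -.795 .1 0 0 0;-.03 -.795 .1 0 0 0;-.03 -.795 .1 0 0 0;-.03 -.795 .1 0 0 0;-.03 -.795 .1 0 0 0;-.03 -.795 .1 0 0 0;-.03 -.795 .1 0 0 0'
python3 - <<'E'
from h import *
w=manip.camera('wrist');np.savez('pics/wr2.npz',**w)
cv2.imwrite('pics/w2.png',cv2.cvtColor(w['color'],cv2.COLOR_RGB2BGR))
P=cloud(w);H,S,V=cv2.split(cv2.cvtColor(w['color'],cv2.COLOR_RGB2HSV).astype(np.uint8))
m=((H<8)|(H>172))&(S>120)&(V>50)&(np.hypot(P[...,0]-457,P[...,1]-388)<70)
k,l,st,ce=cv2.connectedComponentsWithStats(m.astype(np.uint8))
for i in range(1,k):
    if st[i,4]>20:
        Q=P[l==i];t=Q[Q[:,2]>76];print(st[i],Q.mean(0).round(1),'top',t.mean(0).round(1),t.min(0).round(0),t.max(0).round(0))
f=(np.hypot(P[...,0]-457,P[...,1]-388)<60)&(P[...,2]>5)&(V>120)&(S<50)
print('white',cv2.minAreaRect(P[f][:,:2].astype(np.float32)))
E
```

```text
tops [279  97  41  29 502] [627.2 136.   44.9] ((628.2675170898438, 131.41856384277344), (22.694345474243164, 46.21932601928711), 5.059179782867432)
tops [194 116  43  51 708] [570.9 204.9  47.9] ((570.648681640625, 204.88235473632812), (13.892801284790039, 59.2846565246582), 71.50833892822266)
tops [274 179  43  48 660] [536.8 100.5  47.7] ((536.0827026367188, 100.56134033203125), (13.972736358642578, 59.59223175048828), 71.6959228515625)
tops all ((579.3524169921875, 144.0454559326172), (123.87017059326172, 114.2327880859375), 71.59833526611328)
bed [ 206  109  109  109 5166] [555.4 152.5   9.9] ((553.3240966796875, 152.47865295410156), (125.01368713378906, 76.06758880615234), 71.55715942382812)
bed [317 183   7  14  44] [554.5  69.6  10.7] ((553.5046997070312, 69.83064270019531), (17.97146224975586, 4.078152656555176), 2.4115171432495117)
bed all ((550.1300659179688, 142.90093994140625), (145.2061767578125, 76.06758880615234), 71.55715942382812)
clock: 3.78
eef_pos: [484.2, 397.7, 172.9]
eef_rot: [3.141, 0.001, 0.234]
wrist_force: [1.0, 0.3, 0.2]
finger_gap: 94.2
finger_force: 0.0
[218 202   9  28 147] [434.  421.   44.4] top [450.9 418.8  81.7] [440. 416.  79.] [461. 422.  83.]
[281 204   6  25  76] [448.5 358.6  34.9] top [458.6 362.5  77. ] [455. 362.  76.] [462. 363.  78.]
white ((457.38043212890625, 390.2928771972656), (43.30518341064453, 113.95649719238281), 13.573819160461426)
```

View pics/w2.png

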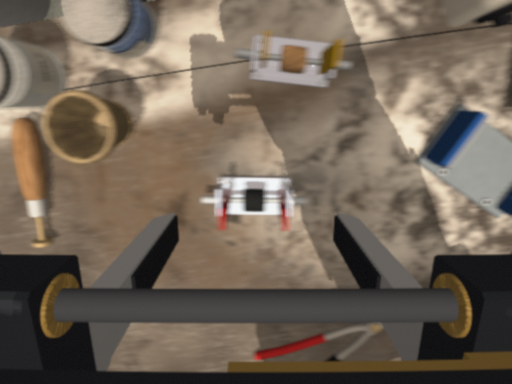

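```bash
python3 -m creep '-.70 .04 0 0 0 0;0 0 0 0 0 0;0 0 .63 0 0 0;0 0 .63 0 0 0;0 0 .63 0 0 0;0 0 .63 0 0 0;0 0 .63 0 0 0;0 0 0 0 0 0;0 0 0 0 0 0'
python3 -m creep '0 0 0 0 0 0;0 0 0 0 0 0;0 0 0 0 0 0;0 0 0 0 0 0;0 0 0 0 0 0;0 0 0 0 0 0;0 0 0 0 0 0;0 0 0 0 0 0' 1 22
```

```text
clock: 4.95
eef_pos: [458.5, 389.0, 48.4]
eef_rot: [-3.141, -0.001, 0.234]
wrist_force: [-1.0, -0.9, 1.1]
finger_gap: 93.8
finger_force: 0.0
clock: 5.95
eef_pos: [457.9, 388.9, 47.9]
eef_rot: [-3.141, -0.0, 0.234]
wrist_force: [-1.9, -0.9, 6.8]
finger_gap: 33.0
finger_force: 22.0
```

```bash
python3 -m creep '0 0 -.25 0 0 0;0 0 -.5 0 0 0;0 0 -.5 0 0 0;0 0 -.5 0 0 0;0 0 -.5 0 0 0;0 0 -.25 0 0 0;0 0 0 0 0 0;0 0 0 0 0 0'
python3 - <<'E'
from h import *
b=grab('scene');w=grab('wrist')
i=np.vstack([b['color'][110:290,90:390],w['color'][120:300,110:410]])
cv2.imwrite('pics/d.png',cv2.resize(cv2.cvtColor(i,cv2.COLOR_RGB2BGR),None,fx=1.6,fy=1.6))
P=cloud(b);H,S,V=cv2.split(cv2.cvtColor(b['color'],cv2.COLOR_RGB2HSV))
m=((H<8)|(H>172))&(S>120)&(V>50)&(np.hypot(P[...,0]-457,P[...,1]-388)<70)&(P[...,2]>30)
print(m.sum(),P[m].min(0),P[m].max(0))
E
```

```text
clock: 6.95
eef_pos: [457.5, 388.5, 146.5]
eef_rot: [3.141, 0.001, 0.234]
wrist_force: [-0.8, 0.1, -2.8]
finger_gap: 32.6
finger_force: 22.0
213 [439.86328799 372.45285355 117.43336551] [467.76171583 406.89653547 181.54113332]
```

View pics/d.png

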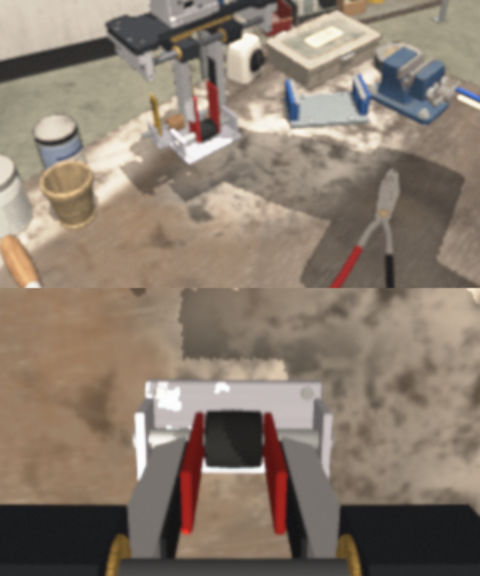

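The unit hangs level with both tabs pinched and both pins drawn in. The rest is clear.

```bash
python3 -m creep '0 0 0 0 0 .0443;0 0 0 0 0 .0443;0 0 0 0 0 .0443;0 0 0 0 0 .0443;.207 .242 0 0 0 0;.414 .484 0 0 0 0;.414 .484 0 0 0 0;.414 .484 0 0 0 0;.414 .484 0 0 0 0;.414 .484 0 0 0 0;.414 .484 0 0 0 0;.414 .484 0 0 0 0;.414 .484 0 0 0 0;.414 .484 0 0 0 0;.207 .242 0 0 0 0;0 0 0 0 0 0;0 0 0 0 0 0'
python3 - <<'E'
from h import *
s=manip.read_state();w=grab('wrist')
cv2.imwrite('pics/w3.png',cv2.cvtColor(w['color'],cv2.COLOR_RGB2BGR))
P=cloud(w);Z=P[...,2];R=np.hypot(P[...,0]-553,P[...,1]-152)<85
for nm,m in(('tops',R&(Z>44)&(Z<54)),('unit foot',R&(Z>93)&(Z<112))):
    k,l,st,ce=cv2.connectedComponentsWithStats(m.astype(np.uint8))
    for i in range(1,k):
        if st[i,4]>60: print(nm,st[i],P[l==i].mean(0).round(1),cv2.minAreaRect(P[l==i][:,:2].astype(np.float32)))
E
```

```text
clock: 9.18
eef_pos: [553.2, 153.2, 147.4]
eef_rot: [-3.142, 0.0, -0.322]
wrist_force: [-0.4, 0.5, -2.2]
finger_gap: 32.6
finger_force: 22.0
tops [222  89  60  30 760] [627.  135.8  44.8] ((630.9200439453125, 131.1392822265625), (24.574840545654297, 45.13725280761719), 13.680816650390625)
tops [187 153  17  65 681] [579.6 202.6  48.1] ((571.1786499023438, 205.2709503173828), (13.91438102722168, 59.964210510253906), 69.33808135986328)
tops [309 153  18  65 740] [542.4  97.   48.1] ((536.0086059570312, 99.98892974853516), (14.212488174438477, 59.88875961303711), 71.48246002197266)
unit foot [ 199  177  113   31 2659] [565.  148.9 105.3] ((562.8729858398438, 149.66624450683594), (80.30941009521484, 22.30302619934082), 71.0085678100586)
unit foot [236 226  40   9 112] [533.3 160.3 105.2] ((534.3126831054688, 159.3331298828125), (29.19162940979004, 6.7957940101623535), 68.37583923339844)
```

View pics/w3.png

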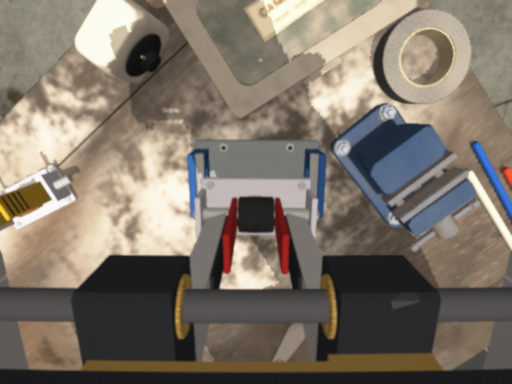

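```bash
python3 -m creep '.02 0 .25 0 0 0;0 0 .4 0 0 0;0 0 .4 0 0 0;0 0 .3 0 0 0;0 0 .25 0 0 0;0 0 .25 0 0 0;0 0 .2 0 0 0;0 0 0 0 0 0;0 0 0 0 0 0'
python3 -m creep '0 0 .05 0 0 0;0 0 .05 0 0 0;0 0 0 0 0 0'
```

```text
clock: 10.35
eef_pos: [554.4, 152.4, 65.8]
eef_rot: [-3.141, -0.001, -0.323]
wrist_force: [-0.3, 1.3, -2.4]
finger_gap: 32.7
finger_force: 22.0
clock: 10.72
eef_pos: [554.1, 152.4, 61.3]
eef_rot: [3.141, 0.0, -0.323]
wrist_force: [-0.4, 1.3, -2.0]
finger_gap: 33.2
finger_force: 22.0
```

```bash
python3 -m creep '0 0 .05 0 0 0;0 0 .05 0 0 0;0 0 0 0 0 0'
python3 -m creep '0 0 .03 0 0 0;0 0 0 0 0 0;0 0 0 0 0 0'
```

```text
clock: 11.1
eef_pos: [554.5, 152.4, 57.9]
eef_rot: [-3.141, -0.001, -0.323]
wrist_force: [-2.1, -0.7, 3.5]
finger_gap: 32.7
finger_force: 22.0
clock: 11.48
eef_pos: [554.6, 152.4, 57.8]
eef_rot: [-3.141, -0.001, -0.323]
wrist_force: [-6.7, -2.3, 16.2]
finger_gap: 32.9
finger_force: 22.0
```

```bash
python3 -m creep '0 0 -.02 0 0 0;0 0 0 0 0 0'
python3 -m creep '0 0 0 0 0 0;0 0 0 0 0 0;0 0 0 0 0 0;0 0 0 0 0 0' .5
python3 -m creep '0 0 0 0 0 0;0 0 0 0 0 0;0 0 0 0 0 0;0 0 0 0 0 0;0 0 0 0 0 0' 0
python3 -m creep '0 0 -.3 0 0 0;0 0 -.6 0 0 0;0 0 -.6 0 0 0;-.5 0 -.6 0 0 0;-.8 0 -.6 0 0 0;-.8 0 -.4 0 0 0;-.4 0 0 0 0 0;0 0 0 0 0 0;0 0 0 0 0 0'
python3 - <<'E'
from h import *
w=grab('wrist');b=grab('scene');t=grab('top')
r=lambda i,f:cv2.resize(i,None,fx=f,fy=f,interpolation=cv2.INTER_CUBIC)
i=np.vstack([r(w['color'][60:260,130:400],2)[:300,:540],r(b['color'][130:205,250:385],4)[:300]])
cv2.imwrite('pics/e.png',cv2.cvtColor(i,cv2.COLOR_RGB2BGR))
P=cloud(w);Z=P[...,2];H,S,V=cv2.split(cv2.cvtColor(w['color'],cv2.COLOR_RGB2HSV))
R=np.hypot(P[...,0]-553,P[...,1]-152)<75
m=((H<8)|(H>172))&(S>120)&(V>50)&R
k,l,st,ce=cv2.connectedComponentsWithStats(m.astype(np.uint8))
ex=np.array([.949,-.316]);ey=np.array([.316,.949])
for i in range(1,k):
    if st[i,4]>30:
        Q=P[l==i];D=Q[:,:2]-[553.6,152.6];y=D@ey;print(st[i],'y',np.percentile(y,[1,50,99]).round(1),'x',np.percentile(D@ex,[1,99]).round(1),'z',Q[:,2].min(),Q[:,2].max())
f=R&(Z>13)&(Z<18);D=P[f][:,:2]-[553.6,152.6]
print('foot',f.sum(),np.median(Z[f]),cv2.minAreaRect(P[f][:,:2].astype(np.float32)))
E
```

```text
clock: 11.72
eef_pos: [554.5, 152.4, 57.9]
eef_rot: [-3.141, -0.001, -0.323]
wrist_force: [-3.5, -2.0, 9.1]
finger_gap: 33.0
finger_force: 22.0
clock: 12.22
eef_pos: [554.6, 152.6, 57.7]
eef_rot: [-3.141, -0.001, -0.323]
wrist_force: [-1.8, 0.0, 6.2]
finger_gap: 47.4
finger_force: 6.1
clock: 12.85
eef_pos: [554.2, 152.4, 56.9]
eef_rot: [3.142, 0.0, -0.323]
wrist_force: [-0.1, 1.2, 0.1]
finger_gap: 92.3
finger_force: 0.0
clock: 13.98
eef_pos: [459.9, 183.8, 180.5]
eef_rot: [3.141, 0.001, -0.323]
wrist_force: [0.2, 0.0, -0.0]
finger_gap: 94.1
finger_force: 0.0
[220  57  10  31 237] y [ 8.8 25.1 28.4] x [-21.1   9.8] z 43.36836577056232 359.7130444370913
[282  57  11  31 246] y [-28.8 -25.6 -25.3] x [-11.3   9.3] z 39.281208572290495 359.7130444370913
foot 1981 16.00592920677701 ((571.8275146484375, 146.1758270263672), (97.00975036621094, 109.44967651367188), 71.50765991210938)
```

View pics/e.png

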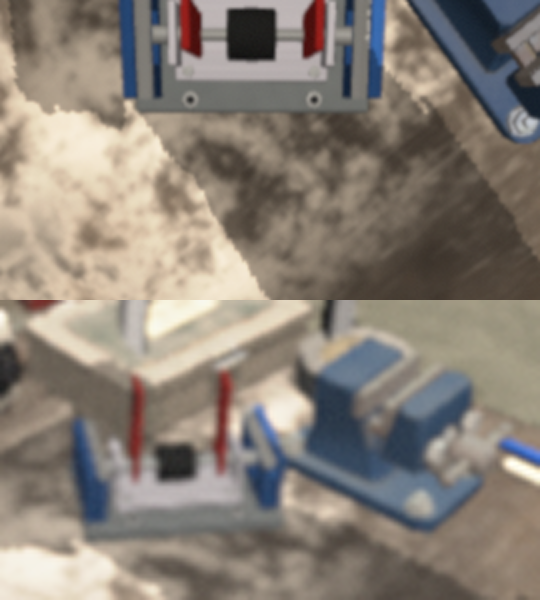

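The tabs' outer faces are at ±28.6 mm, about 2 mm pressed on each side. The foot is flat on the bed and both pins run into the pockets, with the robot clear.

```bash
python3 -c "
from cell import manip
print(manip.sign_off())"
```

```text
the job is handed in; nothing more can be done
None
```

The graphite roller is in the blue-cheeked rest with its foot on the bed and both pins sprung about 2 mm short of free, as expected when home in the pockets; I handed it in at about 14 s with the arm clear.

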